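# Put the microscope objectives back in their colour-coded holders

### The arm

A 6-joint arm with a two-finger parallel gripper is mounted at the origin on the work surface. World frame = base frame: x ahead of the robot, y to its left, z up, the work surface at z = 0. Lengths are in m, angles in rad, forces in N, time in s.
With the tool pointing down it reaches from about 0.35 to 0.775 m from the base axis. Payload 7.3 kg.
Tool frame: the origin (TCP) lies midway between the tips of the shut fingers; the grasp point (between the pads) lies grasp_offset behind it (grasp_offset is the distance from the TCP to the grasp point, in m); z points along the fingers, y is the line along which they close (so a half turn about z gives the same grasp; the last joint's range is limited). The gripper opens to 92 mm and grips with 3 to 60 N. Pads are 19 mm wide; open, the fingers measure 130 mm over their backs; the gripper's body (75 mm by 190 mm) begins 47 mm behind the grasp point.
Start: joints at [1.019, 0.342, 1.524, -0, 1.275, -0.146], TCP at [0.207, 0.482, 0.205] pointing down, gripper open.
Joint ranges: [-2.53, 2.53], [-0.77, 2.02], [0.04, 2.7], [-1, 4.14], [0.28, 2.66], [-3.11, 3.11]. Speed limits (rad/s): [2.57, 2.57, 3.14, 3.14, 3.14, 3.14].

### API

Orientations are given as [roll, pitch, yaw] about the fixed x, y, z axes, in that order (R = Rz(yaw) Ry(pitch) Rx(roll)).
In Python, from cell import * gives the robot as it stands.
- The arm moves only by the tool step_arm, never from a script. Its argument "plan" is a list of rows, each a list of 5 numbers: the closure, from -1 (fully open) to 1 (shut), then the shift along the tool's x, y, z in m, then the turn about the tool's z in rad. In form: [[hand, x, y, z, twist], ...]. A call has 1 to 20 rows; each row is the pose to reach, as a shift and turn from the pose commanded when the call began, along the tool's axes at that moment; what a row does not reach only later rows make up. A row lasts 1/8 s, in which the tool goes at most 62.5 mm and 10.7 degrees, less where a joint would pass 70% of its speed; a pose out of reach is approached as far as the arm can. A call with a gripper value outside its range is refused whole. The fingers move at their own pace and stop on an object; "grip_force" is the grip in N (left out, the last holds). Time passes only in rows, so rows that repeat a pose let the fingers close. It gives the time, the measured TCP pose, the force, the opening and the grip force at its end, in the units of the state.
- observe(): the state, without advancing time (a new reading comes with each control period).
- read_camera(name): name is "side" or "top" or "wrist"; returns a dict with "img" (400x640x3 uint8, red, green, blue), "range_z" (400x640 float32, m along the optical axis (not along the pixel's ray), 0 where there is no reading), "fx", "fy", "cx", "cy" (pixels), "R" (3x3) and "t" (3): a world point X has camera coordinates R X + t; the wrist camera has in their place "T_tool_cam" (4x4, takes a point from camera to tool coordinates, whose origin is the TCP and whose axes are the flange's). Camera axes: x right, y down, z forward; pixel columns grow to the right and rows downward; lengths in m; the calibration is good to about 2 mm. A picture is of the moment at which its call begins: read the wrist's pose just before it.
- hand_in(): hands the job in; it is judged then, once.
The state is a dict: "time": time; "qpos": joint angles; "qvel": joint speeds; "joint_efforts": joint torques, N m; "tool_pos": TCP position; "tool_rot": TCP orientation; "contact_force": force on the tool from outside, world axes, zero at the start; "torque": the same for the moment, N m; "opening": finger opening in m; "grip_force": force on a finger pad.
Only numpy, scipy, OpenCV 4.12 (cv2) and the standard library are available. Lean on these libraries where they do the work, as an engineer would, in place of code of your own. Each camera call takes 0.05 s, during which the arm holds its last target. There are 200 camera calls.

### The job

Stand each of the four silver microscope objectives upright in the holder of its own ring colour, and leave them all released and at rest there; two of them stand in the wrong holders, so make room before you fill a holder. They are delicate optics: set them down, do not drop them or knock them over. Leave the two black eyepieces where they are.

Things in the scene. Friction and masses are not known exactly. Their poses are not given: they have to be found in the camera images.
- objective_red_center (a point): Centre (half-way up) of the objective with the red ring: upright silver cylinder 30 mm in diameter up to 51 mm (the top 9 mm of that is the red ring), then a 15 mm nose; 64 mm tall in all, 140 g. z points from foot to tip. This point is 32 mm above the bench when standing on it, 36 mm when in a holder. At the start it stands on the bench by itself.
- objective_yellow_center (a point): Centre (half-way up) of the objective with the yellow ring: upright silver cylinder 30 mm in diameter up to 51 mm (the top 9 mm of that is the yellow ring), then a 15 mm nose; 64 mm tall in all, 140 g. z points from foot to tip. This point is 32 mm above the bench when standing on it, 36 mm when in a holder. At the start it stands in the red holder.
- objective_green_center (a point): Centre (half-way up) of the objective with the green ring: upright silver cylinder 30 mm in diameter up to 51 mm (the top 9 mm of that is the green ring), then a 15 mm nose; 64 mm tall in all, 140 g. z points from foot to tip. This point is 32 mm above the bench when standing on it, 36 mm when in a holder. At the start it stands on the bench by itself.
- objective_blue_center (a point): Centre (half-way up) of the objective with the blue ring: upright silver cylinder 30 mm in diameter up to 51 mm (the top 9 mm of that is the blue ring), then a 15 mm nose; 64 mm tall in all, 140 g. z points from foot to tip. This point is 32 mm above the bench when standing on it, 36 mm when in a holder. At the start it stands in the yellow holder.
- holder_red: The red holder: a red round shallow cup fixed to the bench, outer diameter 62 mm, 14 mm high, inner diameter 52 mm, its floor 4 mm thick (recess 10 mm deep). Origin: centre of its underside, on the bench; z up. Holds the yellow objective at the start.
- holder_yellow: The yellow holder: a yellow round shallow cup fixed to the bench, outer diameter 62 mm, 14 mm high, inner diameter 52 mm, its floor 4 mm thick (recess 10 mm deep). Origin: centre of its underside, on the bench; z up. Holds the blue objective at the start.
- holder_green: The green holder: a green round shallow cup fixed to the bench, outer diameter 62 mm, 14 mm high, inner diameter 52 mm, its floor 4 mm thick (recess 10 mm deep). Origin: centre of its underside, on the bench; z up. Empty at the start.
- holder_blue: The blue holder: a blue round shallow cup fixed to the bench, outer diameter 62 mm, 14 mm high, inner diameter 52 mm, its floor 4 mm thick (recess 10 mm deep). Origin: centre of its underside, on the bench; z up. Empty at the start.
- eyepiece1: One of the two black eyepieces, to be left alone: a loose black cylinder 40 mm in diameter and 28 mm high with a 33 mm rubber cup on top, 42 mm high in all. Origin: centre of its underside.
- eyepiece2: One of the two black eyepieces, to be left alone: a loose black cylinder 40 mm in diameter and 28 mm high with a 33 mm rubber cup on top, 42 mm high in all. Origin: centre of its underside.
Mind the look-alikes: they are no part of the job. What is shaped like the part that bears objective_blue_center but purple is not meant.

How it is judged:
By the outcome, as a careful person would: the job done as asked, in the order asked, and still so for the second after the job is handed in, with the robot touching nothing.
It also fails if it takes over 99 s, if anything falls off the work surface, if the arm or the gripper's body presses on something with over 40 N, if the wrist force passes 120 N, or if a joint passes its speed limit or range.

## Working session

There is one attempt and no reset: what is moved stays moved. The work goes in short steps, Python scripts to look and compute and a tool call to move; the robot and the scene stay as the last step left them, time stands still between calls to the robot, and variables do not carry over. Pictures are saved under pics/ and viewed, at most 14 in all, crops included, and the job is handed in when it is done.

Besides the shell and the picture viewer there is one more tool, called after "Call:" as a command line: name --pt "numbers of a row" for each row, then --argument value for the rest. step_arm: Moves the arm, as the interface text tells. Its arguments: {"type":"object","properties":{"plan":{"type":"array","items":{"type":"array","items":{"type":"number"}}},"grip_force":{"type":"number"}},"required":["plan"]}

```bash
ls; mkdir -p pics
python3 - <<'E'
from cell import *
import cv2
s=observe();print(s)
for n in("top","side"):
    c=read_camera(n);cv2.imwrite(f"pics/{n}0.png",c["img"][:,:,::-1]);print(n,c["R"],c["t"],c["fx"],c["cx"],c["cy"])
    import numpy as np;np.savez(f"{n}0.npz",**c)
try: print(grasp_offset)
except Exception as e: print(e)
E
```

```text
pics
{'time': 0.0, 'qpos': array([ 1.01896248e+00,  3.42736434e-01,  1.52498799e+00, -2.23152721e-05,
        1.27539608e+00, -1.46028852e-01]), 'qvel': array([ 3.80639622e-04,  9.57390742e-04,  7.83009750e-05,  6.28407857e-04,
       -9.43894072e-04, -1.94037082e-03]), 'joint_efforts': array([ 3.78257323e-05, -4.31245029e+01, -2.44221461e+01,  7.17735942e-02,
        5.60407480e-02, -1.08515278e-04]), 'tool_pos': array([0.20702225, 0.48199462, 0.204448  ]), 'tool_rot': array([-3.14007796e+00, -2.01206646e-04,  2.73579402e+00]), 'contact_force': array([-0.53914912, -1.41818029,  0.87736685]), 'torque': array([-0.04052606, -0.02881525, -0.06980642]), 'grip_force': 0.0, 'opening': 0.0920797435628961}
top [[-0.01468003 -0.99982352  0.01172281]
 [-0.9953659   0.01349828 -0.09520783]
 [ 0.09503279 -0.01306614 -0.99538839]] [-0.01148067  0.55479744  0.94848162] 498.3439155504694 321.97701337869984 200.55583602583857
side [[-0.99531619 -0.09602914 -0.01113947]
 [-0.06534881  0.75324388 -0.65448696]
 [ 0.07124056 -0.65069352 -0.75599122]] [0.53752699 0.06535532 0.86728632] 425.82981132670494 314.97298160508007 195.80924112475986
0.0188
```

View pics/top0.png

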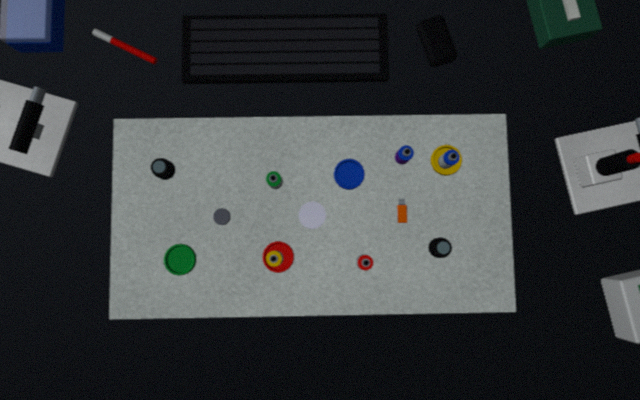

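View pics/side0.png

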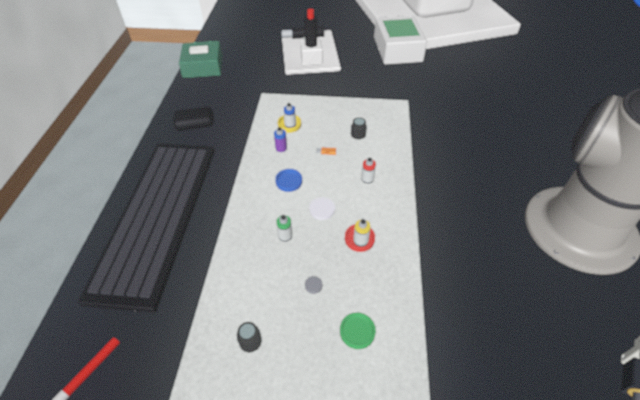

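```bash
cat > h.py <<'E'
import numpy as np, cv2
def cast(c,u,v,z):
    d=c["R"].T@np.array([(u-c["cx"])/c["fx"],(v-c["cy"])/c["fy"],1.]); o=-c["R"].T@c["t"]
    return o+d*(z-o[2])/d[2]
def cloud(c):
    v,u=np.mgrid[:400,:640]; Z=c["range_z"]
    P=np.stack([(u-c["cx"])/c["fx"]*Z,(v-c["cy"])/c["fy"]*Z,Z],-1)-c["t"]
    P=P@c["R"]; P[Z==0]=np.nan; return P
HUE={"red":[(0,6),(172,180)],"yellow":[(20,33)],"green":[(50,80)],"blue":[(105,122)],"purple":[(125,150)]}
def mask(c,col,s=110):
    h=cv2.cvtColor(c["img"],cv2.COLOR_RGB2HSV); m=np.zeros(h.shape[:2],bool)
    for a,b in HUE[col]: m|=(h[...,0]>=a)&(h[...,0]<=b)
    return m&(h[...,1]>s)&(h[...,2]>60)
E
python3 - <<'E'
from h import *
for n in("top","side"):
    c=dict(np.load(n+"0.npz"));P=cloud(c)
    inb=(P[...,0]>.3)&(P[...,0]<.75)&(abs(P[...,1])<.45)
    print(n,"bench z",np.nanmedian(P[inb][:,2]))
    for col in HUE:
        k,l,st,ce=cv2.connectedComponentsWithStats((mask(c,col)).astype(np.uint8))
        for i in range(1,k):
            if st[i,4]<15: continue
            p=P[l==i]; m=np.nanmedian(p,0)
            if not(.25<m[0]<.85 and abs(m[1])<.6):continue
            x,y,w,h,a=st[i]
            cs=[tuple(cast(c,x+w/2-.5,y+h/2-.5,z)[:2].round(4)) for z in(.014,.0465)]
            print(col,st[i],m.round(3),np.nanpercentile(p[:,2],95).round(3),cs)
    t=((P[...,2]>.035)&(P[...,2]<.09)&inb).astype(np.uint8)
    k,l,st,ce=cv2.connectedComponentsWithStats(t)
    for i in range(1,k):
        if st[i,4]>15: print("tall",st[i],np.nanmedian(P[l==i],0).round(4),np.nanmax(P[l==i][:,2]).round(3))
c=dict(np.load("top0.npz"));cv2.imwrite("pics/z.png",cv2.resize(c["img"][130:280,140:480,::-1],None,fx=2.35,fy=2.35,interpolation=2))
E
```

```text
top bench z 0.0003970725676752852
red [627 152  13  11 111] [ 0.609 -0.554  0.159] 0.163 [(np.float64(0.6354), np.float64(-0.647)), (np.float64(0.6296), np.float64(-0.6258))]
red [263 241  31  32 515] [0.451 0.061 0.006] 0.015 [(np.float64(0.4469), np.float64(0.0683)), (np.float64(0.4474), np.float64(0.0658))]
red [358 255  15  15 137] [ 0.435 -0.097  0.05 ] 0.054 [(np.float64(0.4336), np.float64(-0.1021)), (np.float64(0.4346), np.float64(-0.0989))]
yellow [431 145  31  30 452] [ 0.632 -0.264  0.009] 0.016 [(np.float64(0.635), np.float64(-0.2692)), (np.float64(0.6293), np.float64(-0.2605))]
yellow [266 251  17  15 145] [0.445 0.073 0.054] 0.059 [(np.float64(0.4441), np.float64(0.0761)), (np.float64(0.4447), np.float64(0.0734))]
green [266 172  15  15 119] [0.593 0.072 0.05 ] 0.054 [(np.float64(0.6001), np.float64(0.0772)), (np.float64(0.5956), np.float64(0.0745))]
green [164 244  31  31 728] [0.445 0.262 0.005] 0.015 [(np.float64(0.4449), np.float64(0.2615)), (np.float64(0.4455), np.float64(0.2526))]
blue [398 145  16  16 141] [ 0.642 -0.179  0.051] 0.057 [(np.float64(0.6503), np.flo
[... 2179 characters left out ...]
4(-0.1794))]
blue [276 170  25  21 428] [ 0.607 -0.077  0.006] 0.015 [(np.float64(0.6066), np.float64(-0.0685)), (np.float64(0.6005), np.float64(-0.0386))]
purple [276 139   9  12  99] [ 0.638 -0.171  0.026] 0.041 [(np.float64(0.6417), np.float64(-0.1823)), (np.float64(0.634), np.float64(-0.147))]
tall [283 102  12  17 158] [ 0.6291 -0.2629  0.0539] 0.07
tall [352 117  14  12 129] [ 0.4584 -0.2454  0.0428] 0.046
tall [273 127  13  15 155] [ 0.6402 -0.177   0.0511] 0.066
tall [361 157  15  17 181] [ 0.4332 -0.0931  0.0512] 0.068
tall [276 214  15  18 220] [0.5931 0.079  0.0515] 0.067
tall [354 219  16  19 251] [0.4435 0.0795 0.0553] 0.07
tall [237 321  21  22 352] [0.6219 0.2955 0.0432] 0.047
```

View pics/z.png

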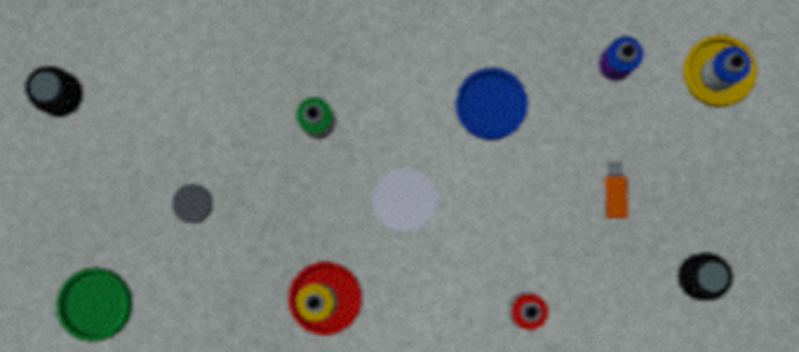

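The picture shows the four targets, with the purple-bodied decoy at top-view pixel (404,154). The blue objective stands in the yellow holder at (450,158). Both views agree to within a few mm. I'll start with green, and turn the tool so it closes along world x.

Call:
step_arm --pt "-0.6 -0.04 -0.017 0 0.15" --pt "-0.6 -0.08 -0.034 0 0.3" --pt "-0.6 -0.12 -0.051 0 0.45" --pt "-0.6 -0.16 -0.069 0 0.6" --pt "-0.6 -0.2 -0.086 0 0.75" --pt "-0.6 -0.24 -0.103 0 0.9" --pt "-0.6 -0.28 -0.12 0 1.05" --pt "-0.6 -0.32 -0.137 0.01 1.165" --pt "-0.6 -0.36 -0.154 0.02 1.165" --pt "-0.6 -0.4 -0.171 0.03 1.165" --pt "-0.6 -0.44 -0.189 0.04 1.165" --pt "-0.6 -0.48 -0.206 0.05 1.165" --pt "-0.6 -0.5175 -0.222 0.06 1.165" --pt "-0.6 -0.5175 -0.222 0.074 1.165" --pt "-0.6 -0.5175 -0.222 0.074 1.165" --pt "-0.6 -0.5175 -0.222 0.074 1.165"

```text
time: 2.1
tool_pos: [0.5945, 0.0751, 0.1315]
tool_rot: [-3.142, -0.0, 1.572]
contact_force: [-0.3, 0.9, 0.3]
opening: 0.0734
grip_force: 0.0
```

Run:
```python
from cell import *
from h import *
s=observe();print(s["tool_pos"],s["tool_rot"],s["opening"],s["contact_force"])
c=read_camera("wrist");cv2.imwrite("pics/w1.png",c["img"][:,:,::-1])
from scipy.spatial.transform import Rotation as Ro
T=np.eye(4);T[:3,:3]=Ro.from_euler("xyz",s["tool_rot"]).as_matrix();T[:3,3]=s["tool_pos"]
W=T@c["T_tool_cam"]; c["R"]=W[:3,:3].T;c["t"]=-W[:3,:3].T@W[:3,3]
P=cloud(c)
for z0,z1 in((.047,.054),(.058,.068)):
    k,l,st,ce=cv2.connectedComponentsWithStats(((P[...,2]>z0)&(P[...,2]<z1)).astype(np.uint8))
    for i in range(1,k):
        if st[i,4]>80: p=P[l==i];print(st[i],np.nanmin(p,0).round(4),np.nanmax(p,0).round(4),np.nanmedian(p,0).round(4))
```

```text
[0.59454678 0.07511112 0.13146609] [-3.14152226e+00 -2.64115445e-04  1.57198717e+00] 0.07336405603814712 [-0.34861993  0.904632    0.34533012]
[133 186  28  32 165] [0.4399 0.0622 0.047 ] [0.4587 0.0881 0.054 ] [0.4554 0.0799 0.0507]
[306 186  35  35 676] [0.5812 0.0584 0.0474] [0.6097 0.0881 0.0538] [0.5955 0.0765 0.051 ]
[314 197  19  19 268] [0.5882 0.066  0.0586] [0.6027 0.081  0.0658] [0.5955 0.0741 0.0611]
[123 198  23  20 268] [0.437  0.0657 0.058 ] [0.4519 0.0809 0.068 ] [0.4469 0.0751 0.0642]
```

View pics/w1.png

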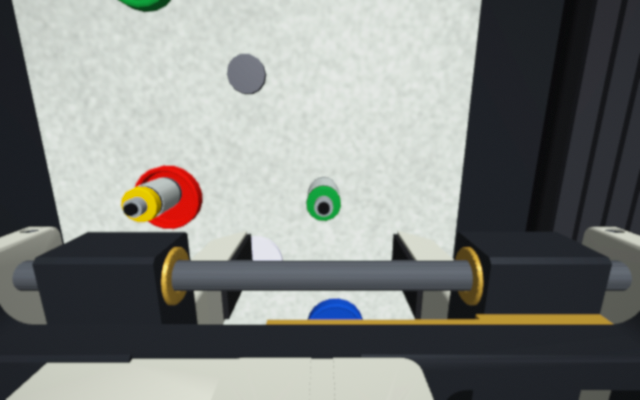

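The wrist view shows green at pixel (323,205), centred between the fingers at (0.5955, 0.0735). That matches the top view.

Call:
step_arm --pt "-0.5 -0.0015 0.001 0.03 0" --pt "-0.5 -0.0015 0.001 0.06 0" --pt "-0.5 -0.0015 0.001 0.085 0" --pt "-0.5 -0.0015 0.001 0.1 0" --pt "-0.5 -0.0015 0.001 0.11 0" --pt "-0.5 -0.0015 0.001 0.11 0" --pt "1 -0.0015 0.001 0.11 0" --pt "1 -0.0015 0.001 0.11 0" --pt "1 -0.0015 0.001 0.11 0" --pt "1 -0.0015 0.001 0.11 0" --pt "1 -0.0015 0.001 0.11 0" --pt "1 -0.0015 0.001 0.11 0" --grip_force 15

```text
time: 3.65
tool_pos: [0.5961, 0.0727, 0.0212]
tool_rot: [3.142, -0.0, 1.571]
contact_force: [-1.0, -1.0, 2.3]
opening: 0.0295
grip_force: 15.0
```

Call:
step_arm --pt "1 0 0 -0.02 0" --pt "1 0 0 -0.05 0" --pt "1 0 0 -0.08 0" --pt "1 0.02 -0.016 -0.095 0" --pt "1 0.05 -0.04 -0.095 0" --pt "1 0.085 -0.068 -0.095 0" --pt "1 0.12 -0.096 -0.095 0" --pt "1 0.15 -0.12 -0.095 0" --pt "1 0.175 -0.14 -0.095 0" --pt "1 0.189 -0.151 -0.095 0" --pt "1 0.189 -0.151 -0.095 0" --pt "1 0.189 -0.151 -0.08 0" --pt "1 0.189 -0.151 -0.055 0" --pt "1 0.189 -0.151 -0.03 0" --pt "1 0.189 -0.151 -0.015 0" --pt "1 0.189 -0.151 -0.008 0" --pt "1 0.189 -0.151 -0.006 0" --pt "1 0.189 -0.151 -0.005 0" --pt "1 0.189 -0.151 -0.005 0"

```text
time: 6.02
tool_pos: [0.4454, 0.2618, 0.0267]
tool_rot: [3.141, -0.0, 1.571]
contact_force: [0.8, 0.0, -1.8]
opening: 0.0293
grip_force: 15.0
```

Call:
step_arm --pt "1 0 0 0.0005 0" --pt "1 0 0 0.001 0" --pt "1 0 0 0.0015 0" --pt "1 0 0 0.0015 0"

```text
time: 6.52
tool_pos: [0.4452, 0.2618, 0.0252]
tool_rot: [3.141, -0.0, 1.571]
contact_force: [-1.4, -0.7, 4.5]
opening: 0.029
grip_force: 15.0
```

Call:
step_arm --pt "0.1 0 0 0 0" --pt "-0.3 0 0 0 0" --pt "-0.5 0 0 0 0" --pt "-0.5 0 0 0 0" --pt "-0.5 0 0 -0.015 0" --pt "-0.5 0 0 -0.045 0" --pt "-0.5 0 0 -0.08 0" --pt "-0.5 -0.02 0.007 -0.105 0" --pt "-0.5 -0.06 0.021 -0.105 0" --pt "-0.5 -0.11 0.039 -0.105 0" --pt "-0.5 -0.16 0.057 -0.105 0" --pt "-0.5 -0.21 0.074 -0.105 0" --pt "-0.5 -0.26 0.092 -0.105 0" --pt "-0.5 -0.31 0.11 -0.105 0" --pt "-0.5 -0.36 0.127 -0.105 0" --pt "-0.5 -0.41 0.145 -0.105 0" --pt "-0.5 -0.46 0.163 -0.105 0" --pt "-0.5 -0.5 0.177 -0.105 0" --pt "-0.5 -0.528 0.187 -0.105 0" --pt "-0.5 -0.528 0.187 -0.105 0"

```text
time: 9.02
tool_pos: [0.6321, -0.2686, 0.13]
tool_rot: [3.141, 0.001, 1.568]
contact_force: [0.1, 0.2, 0.2]
opening: 0.0688
grip_force: 0.0
```

```bash
cat > w.py <<'E'
from cell import *
from h import *
import sys
from scipy.spatial.transform import Rotation as Ro
s=observe();print(s["tool_pos"],s["tool_rot"][2],s["opening"])
c=read_camera("wrist")
if len(sys.argv)>1: cv2.imwrite(sys.argv[1],c["img"][:,:,::-1])
T=np.eye(4);T[:3,:3]=Ro.from_euler("xyz",s["tool_rot"]).as_matrix();T[:3,3]=s["tool_pos"]
W=T@c["T_tool_cam"]; c["R"]=W[:3,:3].T;c["t"]=-W[:3,:3].T@W[:3,3]
def rep(c,n):
    P=cloud(c)
    k,l,st,ce=cv2.connectedComponentsWithStats(((P[...,2]>.059)&(P[...,2]<.073)&(abs(P[...,0]-.55)<.2)&(abs(P[...,1])<.4)).astype(np.uint8))
    for i in range(1,k):
        if 20<st[i,4]<800: p=P[l==i];print(n,"nose",st[i],((np.nanmin(p,0)+np.nanmax(p,0))/2).round(4),np.nanmedian(p,0).round(4))
rep(c,"wrist")
t=read_camera("top");rep(t,"top")
E
python3 w.py pics/w2.png
```

```text
[ 0.63209076 -0.26859454  0.13003187] 1.5682101174685414 0.06880670217452457
wrist nose [326  82  20  22 335] [ 0.6425 -0.1832  0.0627] [ 0.6421 -0.1831  0.0612]
wrist nose [312 198  19  20 298] [ 0.6315 -0.2702  0.0645] [ 0.6315 -0.269   0.0648]
top nose [403 148   8   7  38] [ 0.6443 -0.1817  0.0628] [ 0.6439 -0.1812  0.0618]
top nose [448 152   8   8  43] [ 0.6338 -0.2671  0.0646] [ 0.6337 -0.2661  0.0647]
top nose [269 255   8   8  54] [0.4441 0.0747 0.0654] [0.4449 0.0736 0.0654]
top nose [167 256   9   8  57] [0.4451 0.2627 0.0651] [0.4443 0.2622 0.065 ]
top nose [362 259   8   8  39] [ 0.434  -0.0985  0.0623] [ 0.4349 -0.0975  0.0618]
```

View pics/w2.png

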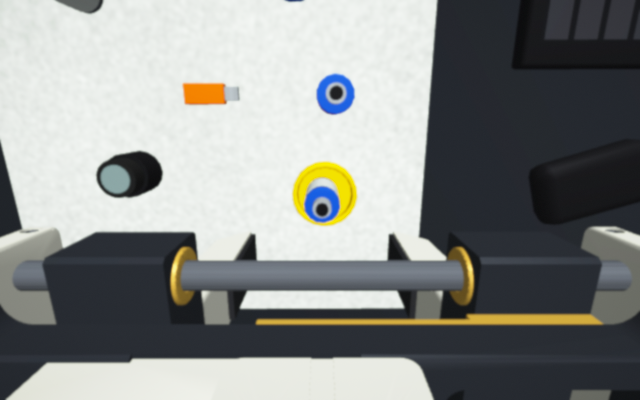

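The wrist view shows the silver blue-ringed objective at (322,205) inside the yellow cup, under the tool. The decoy is at (336,94), clear of the fingers. Green now stands at (0.445, 0.262) with its nose at holder height.

Call:
step_arm --pt "-0.5 0 0 0.03 0" --pt "-0.5 0 0 0.06 0" --pt "-0.5 0 0 0.085 0" --pt "-0.5 0 0 0.098 0" --pt "-0.5 0 0 0.104 0" --pt "-0.5 0 0 0.104 0" --pt "1 0 0 0.104 0" --pt "1 0 0 0.104 0" --pt "1 0 0 0.104 0" --pt "1 0 0 0.104 0" --pt "1 0 0 0.104 0" --pt "1 0 0 0.104 0"

```text
time: 10.62
tool_pos: [0.6321, -0.2664, 0.0257]
tool_rot: [3.142, 0.0, 1.571]
contact_force: [0.3, -0.3, 0.3]
opening: 0.0294
grip_force: 15.0
```

Call:
step_arm --pt "1 0 0 -0.02 0" --pt "1 0 0 -0.05 0" --pt "1 0 0 -0.08 0" --pt "1 0 0 -0.1 0" --pt "1 0.02 -0.003 -0.1 0" --pt "1 0.05 -0.006 -0.1 0" --pt "1 0.085 -0.011 -0.1 0" --pt "1 0.12 -0.015 -0.1 0" --pt "1 0.15 -0.019 -0.1 0" --pt "1 0.18 -0.022 -0.1 0" --pt "1 0.1945 -0.024 -0.1 0" --pt "1 0.1945 -0.024 -0.1 0" --pt "1 0.1945 -0.024 -0.08 0" --pt "1 0.1945 -0.024 -0.05 0" --pt "1 0.1945 -0.024 -0.025 0" --pt "1 0.1945 -0.024 -0.01 0" --pt "1 0.1945 -0.024 -0.003 0" --pt "1 0.1945 -0.024 -0.001 0" --pt "1 0.1945 -0.024 -0.0005 0" --pt "1 0.1945 -0.024 0 0"

```text
time: 13.12
tool_pos: [0.6086, -0.0719, 0.0264]
tool_rot: [3.14, 0.0, 1.571]
contact_force: [0.4, 0.2, -1.6]
opening: 0.0292
grip_force: 15.0
```

Call:
step_arm --pt "1 0 0 0.0003 0" --pt "1 0 0 0.0006 0" --pt "1 0 0 0.0006 0"

```text
time: 13.5
tool_pos: [0.6084, -0.0719, 0.0256]
tool_rot: [3.141, 0.0, 1.571]
contact_force: [-1.7, 0.7, 2.3]
opening: 0.0293
grip_force: 15.0
```

Call:
step_arm --pt "0.1 0 0 0 0" --pt "-0.3 0 0 0 0" --pt "-0.5 0 0 0 0" --pt "-0.5 0 0 0 0" --pt "-0.5 0 0 -0.015 0" --pt "-0.5 0 0 -0.045 0" --pt "-0.5 0 0 -0.08 0" --pt "-0.5 0.01 -0.011 -0.105 0" --pt "-0.5 0.04 -0.045 -0.105 0" --pt "-0.5 0.07 -0.078 -0.105 0" --pt "-0.5 0.1 -0.112 -0.105 0" --pt "-0.5 0.125 -0.14 -0.105 0" --pt "-0.5 0.14 -0.156 -0.105 0" --pt "-0.5 0.146 -0.163 -0.105 0" --pt "-0.5 0.146 -0.163 -0.105 0" --pt "-0.5 0.146 -0.163 -0.105 0"

```text
time: 15.5
tool_pos: [0.446, 0.0736, 0.1301]
tool_rot: [3.141, 0.0, 1.57]
contact_force: [0.4, -0.2, -0.4]
opening: 0.0687
grip_force: 0.0
```

```bash
python3 w.py pics/w3.png
```

```text
[0.44602991 0.07357339 0.1300665 ] 1.5701330341802988 0.06873886443043274
wrist nose [309 197  19  19 295] [0.4431 0.0734 0.0644] [0.4431 0.0747 0.0651]
top nose [403 148   8   8  39] [ 0.6432 -0.1815  0.0633] [ 0.6435 -0.1818  0.0626]
top nose [347 166   8   8  50] [ 0.6094 -0.0738  0.0652] [ 0.6085 -0.0744  0.0661]
top nose [362 259   8   8  40] [ 0.434  -0.0985  0.0637] [ 0.435  -0.0977  0.0621]
```

View pics/w3.png

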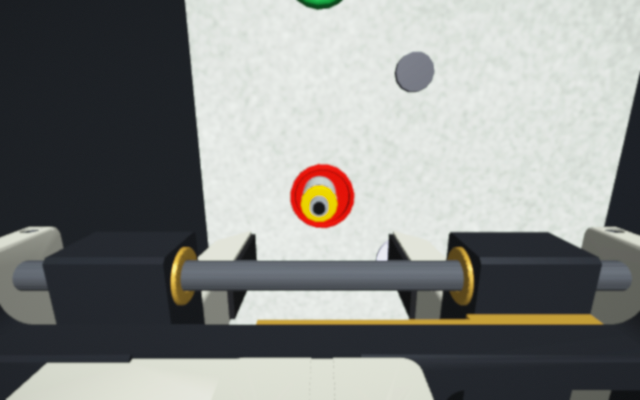

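The wrist view shows yellow at (319,203) in the red cup, at (0.4435, 0.0737). Blue stands in its own holder, with its nose at 65 mm.

Call:
step_arm --pt "-0.5 0 -0.002 0.03 0" --pt "-0.5 0 -0.002 0.06 0" --pt "-0.5 0 -0.002 0.085 0" --pt "-0.5 0 -0.002 0.098 0" --pt "-0.5 0 -0.002 0.104 0" --pt "-0.5 0 -0.002 0.104 0" --pt "1 0 -0.002 0.104 0" --pt "1 0 -0.002 0.104 0" --pt "1 0 -0.002 0.104 0" --pt "1 0 -0.002 0.104 0" --pt "1 0 -0.002 0.104 0" --pt "1 0 -0.002 0.104 0"

```text
time: 17.1
tool_pos: [0.4432, 0.0742, 0.0261]
tool_rot: [3.141, -0.0, 1.571]
contact_force: [-0.0, -0.1, 1.4]
opening: 0.029
grip_force: 15.0
```

Call:
step_arm --pt "1 0 0 -0.02 0" --pt "1 0 0 -0.05 0" --pt "1 0 0 -0.08 0" --pt "1 -0.01 0.006 -0.1 0" --pt "1 -0.04 0.022 -0.1 0" --pt "1 -0.08 0.045 -0.1 0" --pt "1 -0.12 0.067 -0.1 0" --pt "1 -0.16 0.09 -0.1 0" --pt "1 -0.2 0.112 -0.1 0" --pt "1 -0.24 0.134 -0.1 0" --pt "1 -0.28 0.157 -0.1 0" --pt "1 -0.315 0.176 -0.1 0" --pt "1 -0.335 0.188 -0.1 0" --pt "1 -0.341 0.191 -0.1 0" --pt "1 -0.341 0.191 -0.1 0" --pt "1 -0.341 0.191 -0.08 0" --pt "1 -0.341 0.191 -0.05 0" --pt "1 -0.341 0.191 -0.025 0" --pt "1 -0.341 0.191 -0.015 0" --pt "1 -0.341 0.191 -0.015 0"

```text
time: 19.6
tool_pos: [0.6338, -0.2661, 0.0409]
tool_rot: [-3.141, -0.001, 1.571]
contact_force: [-0.2, -0.6, -1.7]
opening: 0.0288
grip_force: 15.0
```

Call:
step_arm --pt "1 0 0 0.006 0" --pt "1 0 0 0.011 0" --pt "1 0 0 0.013 0" --pt "1 0 0 0.014 0" --pt "1 0 0 0.0145 0" --pt "1 0 0 0.0145 0"

```text
time: 20.35
tool_pos: [0.6341, -0.2669, 0.0266]
tool_rot: [3.141, -0.0, 1.571]
contact_force: [0.2, -0.3, -1.4]
opening: 0.0288
grip_force: 15.0
```

Call:
step_arm --pt "1 0 0 0.0004 0" --pt "1 0 0 0.0008 0" --pt "1 0 0 0.0008 0"

```text
time: 20.72
tool_pos: [0.6343, -0.267, 0.0261]
tool_rot: [3.141, 0.0, 1.571]
contact_force: [-0.9, -0.2, 2.1]
opening: 0.029
grip_force: 15.0
```

Call:
step_arm --pt "0.1 0 0 0 0" --pt "-0.3 0 0 0 0" --pt "-0.5 0 0 0 0" --pt "-0.5 0 0 0 0" --pt "-0.5 0 0 -0.015 0" --pt "-0.5 0 0 -0.045 0" --pt "-0.5 0 0 -0.08 0" --pt "-0.5 0.01 -0.012 -0.105 0" --pt "-0.5 0.04 -0.047 -0.105 0" --pt "-0.5 0.07 -0.083 -0.105 0" --pt "-0.5 0.1 -0.118 -0.105 0" --pt "-0.5 0.13 -0.153 -0.105 0" --pt "-0.5 0.155 -0.183 -0.105 0" --pt "-0.5 0.1695 -0.2 -0.105 0" --pt "-0.5 0.1695 -0.2 -0.105 0" --pt "-0.5 0.1695 -0.2 -0.105 0"

```text
time: 22.72
tool_pos: [0.4353, -0.0981, 0.1315]
tool_rot: [3.139, 0.001, 1.571]
contact_force: [1.0, -0.5, -0.3]
opening: 0.069
grip_force: 0.0
```

```bash
python3 w.py pics/w4.png
```

```text
[ 0.43531421 -0.0980806   0.13154704] 1.5707566409068972 0.06901010198592014
wrist nose [531 168  24  20 374] [ 0.6069 -0.0758  0.0645] [ 0.6052 -0.0752  0.0648]
wrist nose [310 197  19  18 260] [ 0.4332 -0.0989  0.0622] [ 0.4332 -0.0984  0.0617]
top nose [403 148   7   8  37] [ 0.6434 -0.1808  0.063 ] [ 0.643  -0.1805  0.0625]
top nose [447 151   9   9  55] [ 0.6355 -0.2662  0.065 ] [ 0.6347 -0.2652  0.0648]
top nose [346 166   9   8  53] [ 0.6095 -0.0731  0.0647] [ 0.6095 -0.073   0.0647]
top nose [167 256   9   8  55] [0.4451 0.2635 0.0658] [0.4459 0.2625 0.0653]
```

Red is at (0.434, -0.098), and the other three are upright at holder height. I'll descend to a TCP height of about 0.021.

Call:
step_arm --pt "-0.5 0 -0.0015 0.03 0" --pt "-0.5 0 -0.0015 0.06 0" --pt "-0.5 0 -0.0015 0.085 0" --pt "-0.5 0 -0.0015 0.1 0" --pt "-0.5 0 -0.0015 0.109 0" --pt "-0.5 0 -0.0015 0.109 0" --pt "1 0 -0.0015 0.109 0" --pt "1 0 -0.0015 0.109 0" --pt "1 0 -0.0015 0.109 0" --pt "1 0 -0.0015 0.109 0" --pt "1 0 -0.0015 0.109 0" --pt "1 0 -0.0015 0.109 0"

```text
time: 24.32
tool_pos: [0.4328, -0.0974, 0.0219]
tool_rot: [3.141, 0.0, 1.571]
contact_force: [0.1, 0.3, 1.6]
opening: 0.0293
grip_force: 15.0
```

Call:
step_arm --pt "1 0 0 -0.02 0" --pt "1 0 0 -0.05 0" --pt "1 0 0 -0.08 0" --pt "1 0.01 0.001 -0.095 0" --pt "1 0.035 0.003 -0.095 0" --pt "1 0.07 0.006 -0.095 0" --pt "1 0.105 0.009 -0.095 0" --pt "1 0.135 0.011 -0.095 0" --pt "1 0.155 0.012 -0.095 0" --pt "1 0.1665 0.013 -0.095 0" --pt "1 0.1665 0.013 -0.095 0" --pt "1 0.1665 0.013 -0.08 0" --pt "1 0.1665 0.013 -0.055 0" --pt "1 0.1665 0.013 -0.03 0" --pt "1 0.1665 0.013 -0.015 0" --pt "1 0.1665 0.013 -0.009 0" --pt "1 0.1665 0.013 -0.006 0" --pt "1 0.1665 0.013 -0.005 0" --pt "1 0.1665 0.013 -0.0045 0" --pt "1 0.1665 0.013 -0.0045 0"

```text
time: 26.82
tool_pos: [0.4458, 0.0692, 0.0265]
tool_rot: [3.141, -0.0, 1.571]
contact_force: [0.7, 0.8, -0.5]
opening: 0.0292
grip_force: 15.0
```

Call:
step_arm --pt "1 0 0 0.0003 0" --pt "1 0 0 0.0006 0" --pt "1 0 0 0.0006 0"

```text
time: 27.2
tool_pos: [0.4458, 0.0692, 0.0258]
tool_rot: [3.141, -0.0, 1.571]
contact_force: [-0.5, 0.7, 1.7]
opening: 0.0298
grip_force: 15.0
```

Call:
step_arm --pt "0.1 0 0 0 0" --pt "-0.3 0 0 0 0" --pt "-0.5 0 0 0 0" --pt "-0.5 0 0 0 0" --pt "-0.5 0 0 -0.015 0" --pt "-0.5 0 0 -0.045 0" --pt "-0.5 0 0 -0.08 0" --pt "-0.5 0 0 -0.12 0" --pt "-0.5 -0.04 0 -0.15 0" --pt "-0.5 -0.09 0 -0.15 0" --pt "-0.5 -0.14 -0.02 -0.15 0" --pt "-0.5 -0.19 -0.02 -0.15 0" --pt "-0.5 -0.24 -0.02 -0.15 0" --pt "-0.5 -0.29 -0.02 -0.15 0" --pt "-0.5 -0.29 -0.02 -0.15 0" --pt "-0.5 -0.29 -0.02 -0.15 0" --pt "-0.5 -0.29 -0.02 -0.15 0"

```text
time: 29.32
tool_pos: [0.4255, -0.2195, 0.1756]
tool_rot: [-3.141, -0.001, 1.572]
contact_force: [0.4, 0.4, -0.3]
opening: 0.0687
grip_force: 0.0
```

```bash
python3 w.py
python3 - <<'E'
from cell import *
from h import *
cv2.imwrite("pics/end.png",np.vstack([read_camera("top")["img"][110:290,100:520],read_camera("side")["img"][90:400,160:580]])[:,:,::-1])
E
```

```text
[ 0.42554419 -0.21954426  0.17557983] 1.5722595961415369 0.06873617170339351
wrist nose [533  11  24  23 372] [ 0.6077 -0.0761  0.0644] [ 0.6056 -0.0769  0.065 ]
wrist nose [551 146  19  16 219] [ 0.6414 -0.1833  0.0624] [ 0.6402 -0.1832  0.0623]
top nose [403 148   8   8  39] [ 0.6434 -0.1817  0.0629] [ 0.6433 -0.1811  0.062 ]
top nose [447 151   9   8  54] [ 0.6356 -0.2661  0.0646] [ 0.6353 -0.2648  0.0644]
top nose [347 166   8   9  51] [ 0.6088 -0.0738  0.0645] [ 0.6086 -0.0743  0.0652]
top nose [272 253   8   8  52] [0.4477 0.0691 0.0652] [0.4469 0.0681 0.0653]
top nose [167 256   9   8  55] [0.4451 0.2635 0.0654] [0.4459 0.2625 0.0661]
```

View pics/end.png

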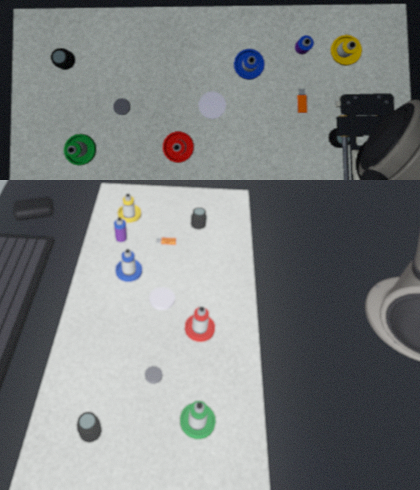

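All four objectives stand upright in the holders of their own colour. The eyepieces and the decoy have not been moved.

```bash
python3 -c "
from cell import *
print(hand_in())"
```

```text
the job is handed in; nothing more can be done
None
```

All four objectives stand upright, released and at rest in the holders of their own ring colour; the eyepieces were not touched, and the job was handed in after about 30 s of robot time.

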